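Rock the seesaw gate of a bearing-ball feeder over and feed the balls to the other bin

ROBOT

A 6-joint arm with a two-finger parallel gripper is mounted at the origin on the work surface. World frame = base frame: x ahead of the robot, y to its left, z up, the work surface at z = 0. Lengths are in mm, angles in rad, forces in N, time in s.
With the tool pointing down it reaches from about 300 to 1000 mm from the base axis. Payload 5.1 kg.
Tool frame: the origin (TCP) lies midway between the tips of the shut fingers; the grasp point (between the pads) lies 19 mm behind it; z points along the fingers, y is the line along which they close (so a half turn about z gives the same grasp; the last joint's range is limited). The gripper opens to 95 mm and grips with 3 to 60 N. Pads are 20 mm wide; open, the fingers measure 119 mm over their backs; the gripper's body (75 mm by 180 mm) begins 59 mm behind the grasp point.
Start: joints at [1.027, 0.124, 1.65, -0, 1.367, -0.083], TCP at [289.05, 582.181, 214.656] pointing down, gripper open.
Joint ranges: [-2.61, 2.61], [-1.02, 2.33], [0.03, 2.71], [-1.35, 4.49], [0.32, 2.68], [-2.91, 2.91]. Speed limits (rad/s): [2.57, 2.57, 3.14, 3.14, 3.14, 3.14].

INTERFACE

Orientations are given as [roll, pitch, yaw] about the fixed x, y, z axes, in that order (R = Rz(yaw) Ry(pitch) Rx(roll)).
In Python, from bench import robot gives the robot as it stands. The module is installed in compiled form; this text tells all that it offers.
- The arm moves only by the tool drive_tool, never from a script. Its argument "deltas" is a list that holds one entry, the list of rows, each a list of 6 numbers: the shift along the tool's x, y, z in m, then the turn, a rotation vector about the tool's x, y, z in units of 6 degrees (1.0 is 6 degrees). A call has exactly 8 rows; each row is the pose to reach, as a shift and turn from the pose commanded when the call began, along the tool's axes at that moment; what a row does not reach only later rows make up. A row lasts 1/10 s, in which the tool goes at most 50 mm and 8.59 degrees, less where a joint would pass 70% of its speed; a pose out of reach is approached as far as the arm can. A call with a gripper value outside its range is refused whole. "gripper" is the gripper's target within -1 to 1 (shut at 1, half-way at 0, fully open at -1), set as the call begins (left out, the last holds). The fingers move at their own pace and stop on an object; "grip_force" is the grip in N (left out, the last holds). Time passes only in rows, so rows that repeat a pose let the fingers close, or fill a call up. It gives the time, the measured TCP pose, the force, the opening and the grip force at its end, in the units of the state.
- robot.state(): the state, without advancing time (a new reading comes with each control period).
- robot.capture(name): name is "side" or "top"; returns a dict with "pixels" (384x512x3 uint8, red, green, blue), "depth" (384x512 float32, mm along the optical axis (not along the pixel's ray), 0 where there is no reading), "vfov" (degrees; the focal length in pixels is half the picture's height over the tangent of half this angle, whatever the lens; pixels are square), "cx", "cy" (the principal point, pixels), "k1" (the pictures are not rectified: a ray, as slopes to the right and down, at radius r is drawn at 1 + k1 r^2 times it, then the intrinsics apply), "world_from_camera" (4x4, takes a point from camera to world coordinates). Camera axes: x right, y down, z forward; pixel columns grow to the right and rows downward; lengths in mm; the calibration is good to about 2 mm. A picture is of the moment at which its call begins.
- robot.hand_in(): hands the job in; it is judged then, once.
The state is a dict: "clock": time; "q": joint angles; "joint_velocities": joint speeds; "joint_efforts": joint torques, N m; "eef_pos": TCP position; "eef_rot": TCP orientation; "ft_force": force on the tool from outside, world axes, zero at the start; "ft_torque": the same for the moment, N m; "gripper_width": opening from 0.0 (shut) to 1.0 (fully open); "gripper_force": force on a finger pad.
Only numpy, scipy, OpenCV 4.12 (cv2) and the standard library are available. Lean on these libraries where they do the work, as an engineer would, in place of code of your own. Each camera call takes 0.05 s, during which the arm holds its last target. There are 200 camera calls.

TASK

Rock the seesaw gate of the ball feeder over its pivot by pressing down its raised end, so that it tips fully to the other side. Then push the post of the sliding stop outwards with the fingertips, so that all four steel balls run down the other chute into the bin on that side (the one the gate did not slope towards at the start). Do not touch the balls, and leave the socket, the oil bottle and the screwdriver where they are.

Things in the scene. Friction and masses are not known exactly. Their poses are not given: they have to be found in the camera images.
- feeder: fixed bench feeder, aluminium base 600 mm wide (y), yaw within 0.15 rad of square. Origin on the bench under the gate's pivot; x away from the robot, y left along the gate. The ball ramp, 40 mm wide with 20 mm walls, comes down towards the gate at 0.17 rad from x +232 (floor 215 above the bench) to its lip at x +35 (floor 181)
- gate (a joint): tilt of the seesaw gate, rad: +0.28 = left (+y) end fully down, balls go left; -0.28 = right (-y) end fully down, balls go right; 0 = level. It starts at rest at either end of its travel. Top-heavy (steel weight over the pivot): once pressed past level it falls over to the other end by itself and stays. About 2 N at a pad rocks it
- gate_pivot (a point): pivot of the gate, level axis along the feeder's x, 115 mm above the bench. The gate is a steel trough 250 mm long (y), 62 mm wide, its floor 40 mm above the pivot, walls 14 mm (far side) and 24 mm (robot's side, with a 70 mm wide backstop in the middle up to 97 mm above the pivot and a 64 mm wide, 24 mm thick weight on it)
- pad_left (a point): middle of the top of the gate's left (+y) finger pad, a flat steel plate 48 (x) by 44 (y) by 4 mm on the robot's side of the trough; the trough wall at its far edge is 2 mm higher. Moves with the gate: level, at x -57, y +100 mm from the feeder's origin, 177 mm above the bench (62 above the pivot); about 202 mm high when raised, 147 when lowered
- pad_right (a point): middle of the top of the gate's right (-y) finger pad, a flat steel plate 48 (x) by 44 (y) by 4 mm on the robot's side of the trough; the trough wall at its far edge is 2 mm higher. Moves with the gate: level, at x -57, y -100 mm from the feeder's origin, 177 mm above the bench (62 above the pivot); about 202 mm high when raised, 147 when lowered
- stop (a joint): travel of the sliding stop, m: 0 = shut, blade across the ramp, balls held; 0.05 = fully open (slides to the feeder's +y, left). 0.035 and more lets the balls run. Stays where it is left; about 2 N moves it
- stop_post (a point): centre of the top of the stop's upright steel post, 14 mm diameter, 50 mm tall on a 16 x 30 mm foot. Shut: x +65, y +105 mm from the feeder's origin, top 252 mm above the bench; moves left up to 50 mm. Between post and ramp wall (y +20) is a 75 mm gap, empty but for a thin bar 49 mm below the post's top: from there the post is pushed outwards, left (+y)
- bin_left: yellow plastic bin below the left (+y) chute, fixed to the feeder at y +236 mm from its origin, underside 10 mm above the bench; 110 mm (x) by 120 mm (y), walls 48 mm at the chute, 60 mm at the sides, 95 mm at the outer end. Origin at the centre of its underside, axes as the feeder's
- bin_right: yellow plastic bin below the right (-y) chute, fixed to the feeder at y -236 mm from its origin, underside 10 mm above the bench; 110 mm (x) by 120 mm (y), walls 48 mm at the chute, 60 mm at the sides, 95 mm at the outer end. Origin at the centre of its underside, axes as the feeder's
- ball1_center (a point): centre of steel ball 1, 25 mm diameter, one of four queued on the ramp behind the stop (1 is nearest to the stop)
- ball2_center (a point): centre of steel ball 2, 25 mm diameter, one of four queued on the ramp behind the stop (1 is nearest to the stop)
- ball3_center (a point): centre of steel ball 3, 25 mm diameter, one of four queued on the ramp behind the stop (1 is nearest to the stop)
- ball4_center (a point): centre of steel ball 4, 25 mm diameter, one of four queued on the ramp behind the stop (1 is nearest to the stop)
- ball1: steel ball 1 itself (turns as it rolls; see point ball1_center)
- ball2: steel ball 2 itself (turns as it rolls; see point ball2_center)
- ball3: steel ball 3 itself (turns as it rolls; see point ball3_center)
- ball4: steel ball 4 itself (turns as it rolls; see point ball4_center)
- socket_mid (a point): centre of a steel wrench socket standing on the bench between robot and feeder, 32 mm diameter, 50 mm high; leave alone
- oil_mid (a point): centre of a white oil bottle, 44 mm diameter, 110 mm high, standing behind the feeder on the right; leave alone
- driver_grip (a point): handle of a screwdriver lying on the bench behind the feeder on the left; leave alone

How it is judged:
By the outcome, as a careful person would: the job done as asked, in the order asked, and still so for the second after the job is handed in, with the robot touching nothing.
It also fails if it takes over 42 s, if anything falls off the work surface, if the arm or the gripper's body presses on something with over 40 N, if the wrist force passes 120 N, or if a joint passes its speed limit or range.

## Working session

There is one attempt and no reset: what is moved stays moved. The work goes in short steps, Python scripts to look and compute and a tool call to move; the robot and the scene stay as the last step left them, time stands still between calls to the robot, and variables do not carry over. Pictures are saved under pics/ and viewed, at most 10 in all, crops included, and the job is handed in when it is done.

Besides the shell and the picture viewer there is one more tool, called after "Emit:" as name(argument=value, ...), one argument or row to a line, values as JSON. drive_tool: Moves the arm, as the interface text tells. Its arguments: {"type":"object","properties":{"deltas":{"type":"array"},"gripper":{"type":"number"},"grip_force":{"type":"number"}},"required":["deltas"]}

```bash
mkdir -p pics; cat > h.py <<'E'
import numpy as np, cv2
from bench import robot
def cap(n):
    c=robot.capture(n); f=192/np.tan(np.radians(c['vfov']/2)); c['f']=f
    c['K']=np.array([[f,0,c['cx']],[0,f,c['cy']],[0,0,1.]]); c['D']=np.array([c['k1'],0,0,0.]); return c
def pts(c):
    v,u=np.mgrid[0:384,0:512]
    n=cv2.undistortPoints(np.stack([u.ravel(),v.ravel()],1).astype(float)[:,None],c['K'],c['D']).reshape(384,512,2)
    d=c['depth'][...,None]; P=np.concatenate([n*d,d],2); T=c['world_from_camera']
    return P@T[:3,:3].T+T[:3,3]
def proj(c,p):
    T=np.linalg.inv(c['world_from_camera']); p=np.atleast_2d(p)@T[:3,:3].T+T[:3,3]
    return cv2.projectPoints(p,np.zeros(3),np.zeros(3),c['K'],c['D'])[0].reshape(-1,2)
E
python3 - <<'E'
from h import *
for n in('top','side'):
    c=cap(n); cv2.imwrite(f'pics/{n}1.png',cv2.resize(c['pixels'][...,::-1],(768,576))); np.savez(f'{n}1.npz',**c); print(n,c['world_from_camera'].round(2).tolist(),c['f'],(c['depth']>0).mean())
s=robot.state();print(s['clock'],s['eef_pos'],s['eef_rot'])
E
```

```text
top [[0.02, -0.98, 0.18, 408.45], [-1.0, -0.02, 0.02, 10.47], [-0.02, -0.18, -0.98, 1109.6], [0.0, 0.0, 0.0, 1.0]] 408.8766507404056 0.9964192708333334
side [[0.97, -0.16, 0.17, 413.47], [-0.23, -0.68, 0.69, -696.01], [0.01, -0.72, -0.7, 886.65], [0.0, 0.0, 0.0, 1.0]] 448.14850497971 0.9957987467447916
0.1 [288.75520233 581.68027178 213.49736242] [-3.13969223e+00 -1.35443984e-04  2.68078302e+00]
```

View pics/top1.png

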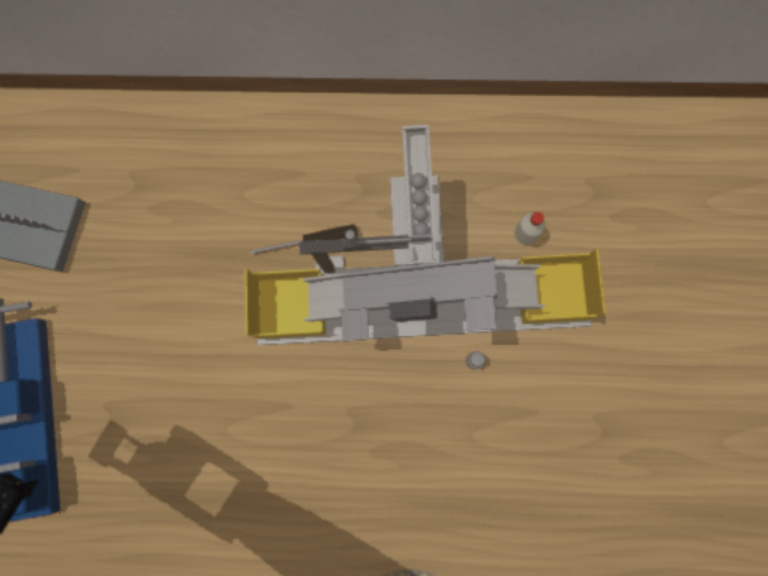

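View pics/side1.png

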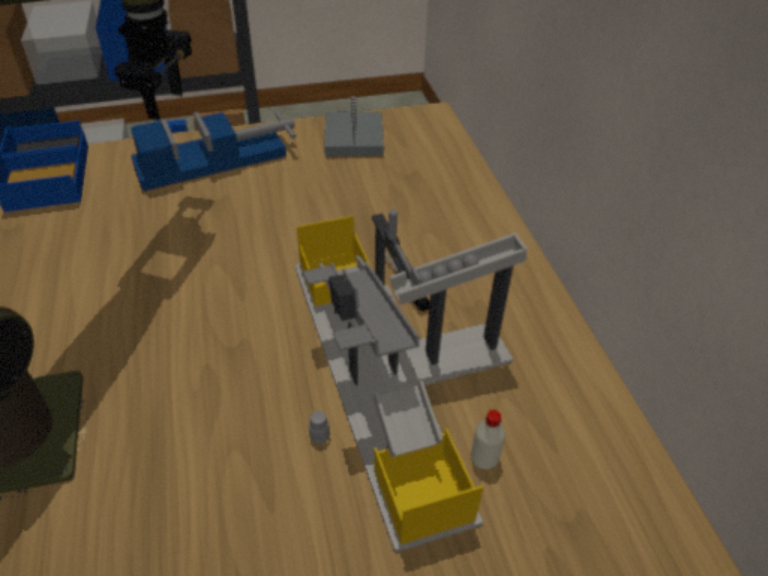

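The top view shows the gate's right end raised: the right pad is at about (481,314) and the left pad, lower, at (355,322). The stop post is at (351,235), the balls at (420,180–228) and the socket at (477,360). I'll measure these by depth.

```bash
python3 - <<'E'
from h import *
c=dict(np.load('top1.npz')); c={k:(v if v.ndim else float(v)) for k,v in c.items()}
P=pts(c); hsv=cv2.cvtColor(c['pixels'],cv2.COLOR_RGB2HSV)
m=(hsv[...,0]>20)&(hsv[...,0]<35)&(hsv[...,1]>190)&(hsv[...,2]>90)
m&=(P[...,2]>5)&(P[...,2]<115)
n,l,st,ce=cv2.connectedComponentsWithStats(m.astype(np.uint8))
B=[]
for i in range(1,n):
    if st[i,4]>400:
        q=P[l==i]; q=q[q[:,2]<30]; r=cv2.minAreaRect(q[:,:2].astype(np.float32)); B.append(r[0]); print('bin floor',r,q[:,2].mean(),len(q))
for nm,(u,v) in dict(padR=(481,314),padL=(355,322),post=(351,235),socket=(477,360),ball1=(420,228),ball4=(419,180),ramptop=(417,130),weight=(412,310)).items():
    u=int(u/1.5);v=int(v/1.5);w=P[v-2:v+3,u-2:u+3].reshape(-1,3);k=w[:,2]>w[:,2].max()-8;print(nm,w[k].mean(0).round(1),w[:,2].max().round(1))
# post by height, pad by region
m=(P[...,2]>238)&(P[...,2]<258)&(abs(P[...,0]-P[int(235/1.5),int(351/1.5),0])<30)
q=P[m];q=q[abs(q[:,1]-P[156,234,1])<30];print('post',q.mean(0),len(q),np.ptp(q,0))
# base front edge yaw via rows: ball line yaw
b=np.array(sorted(B,key=lambda r:r[1])); d=b[1]-b[0]; print('centre',b.mean(0),'sep',np.linalg.norm(d),'yaw',np.arctan2(-d[0],d[1]))
o=b.mean(0); yaw=np.arctan2(-d[0],d[1]); R=np.array([[np.cos(yaw),-np.sin(yaw)],[np.sin(yaw),np.cos(yaw)]])
for nm,p in dict(padR=(-57,-100),padL=(-57,100),post=(65,105),gapmid=(65,60),lip=(35,0),rtop=(232,0)).items(): print(nm,(R@p+o).round(1))
# region maps: pad right pixels high 185-215
m=(P[...,2]>190)&(P[...,2]<212); w=(P[...,:2]-o)@R
m&=(abs(w[...,1]+100)<45)&(w[...,0]<-30)&(w[...,0]>-95); print('padR pix',w[m].min(0),w[m].max(0),m.sum(),P[m][:,2].mean())
E
```

```text
padR [526.5 -94.5 202. ] 205.5
padL [517.9  96.6 147.9] 153.8
post [631.6  97.3 251.9] 254.8
socket [ 466.  -106.9   50. ] 54.2
ball1 [653.2  -3.1 212.4] 215.1
ball4 [724.8   0.8 224.6] 229.0
ramptop [804.9   4.4 236.2] 238.6
weight [531.    8.1 202.4] 206.1
post [630.8468143   98.42141032 249.8922122 ] 40 [13.60021052 13.13206993 16.69541697]Traceback (most recent call last):
  File "<stdin>", line 17, in <module>
IndexError: index 1 is out of bounds for axis 0 with size 0
```

```bash
python3 - <<'E'
from h import *
c=dict(np.load('top1.npz')); c={k:(v if v.ndim else float(v)) for k,v in c.items()}
P=pts(c); hsv=cv2.cvtColor(c['pixels'],cv2.COLOR_RGB2HSV)
print(hsv[200,190],hsv[200,370],P[200,190],P[200,370])
m=(hsv[...,0]>22)&(hsv[...,0]<32)&(hsv[...,1]>200)
n,l,st,ce=cv2.connectedComponentsWithStats(m.astype(np.uint8))
B=[]
for i in range(1,n):
    if st[i,4]>400 and 200<P[l==i][:,0].mean():
        q=P[l==i]; q=q[(q[:,2]>50)]; r=cv2.minAreaRect(q[:,:2].astype(np.float32)); B.append(r[0]); print('bin',r,len(q))
# ramp: points above 195 at x>640
m=(P[...,0]>690)&(P[...,0]<820)&(abs(P[...,1])<40)&(P[...,2]>190); q=P[m]
print('ramp rect',cv2.minAreaRect(q[:,:2].astype(np.float32)))
f=cv2.fitLine(q[:,:2].astype(np.float32),cv2.DIST_L2,0,.01,.01).ravel(); print(f)
o=np.array([571.,-9.7]);yaw=.05
for k in range(1):
    R=np.array([[np.cos(yaw),-np.sin(yaw)],[np.sin(yaw),np.cos(yaw)]]);w=(P[...,:2]-o)@R
    for z in(202,147):
        m=(abs(P[...,2]-z)<9)&(w[...,0]<-36)&(w[...,0]>-95)&(abs(w[...,1])>50)&(abs(w[...,1])<140)
        m&=(w[...,1]<0) if z>200 else (w[...,1]>0)
        r=cv2.minAreaRect(w[m].astype(np.float32)); print(z,w[m].min(0),w[m].max(0),P[m].mean(0),m.sum())
E
```

```text
[ 26 154 180] [ 24 160 180] [567.86352677 235.68233821  16.01185575] [ 578.65334401 -251.31059477   10.92415667]
ramp rect ((748.7193603515625, 2.884061813354492), (120.35554504394531, 39.96513366699219), 4.627134799957275)
[9.9666893e-01 8.1553899e-02 7.5172827e+02 2.7238834e+00]
202 [ -71.40617871 -104.20676195] [-36.15700773 -60.91685191] [521.37390426 -94.69120512 201.97817646] 309
147 [-76.85308835  88.02909611] [-36.18128027 129.68977085] [508.93951746  96.3320105  146.91727972] 299
```

Emit:
drive_tool(
  deltas=[
    [[0,0,-0.04,0,0,0],[0,0,-0.08,0,0,0],[-0.03,-0.03,-0.08,0,0,-0.85],[-0.06,-0.06,-0.08,0,0,-1.7],[-0.09,-0.09,-0.08,0,0,-2.55],[-0.12,-0.12,-0.08,0,0,-3.4],[-0.15,-0.15,-0.08,0,0,-4.3],[-0.18,-0.18,-0.08,0,0,-5.15]],
  ],
  gripper=1,
  grip_force=10,
)

```text
clock: 0.9
eef_pos: [370.2, 339.2, 294.1]
eef_rot: [-3.141, -0.0, -3.059]
ft_force: [0.3, -0.4, 0.0]
gripper_width: 0.385
gripper_force: 0.0
```

Emit:
drive_tool(
  deltas=[
    [[-0.012,-0.048,0,0,0,0],[-0.024,-0.095,0,0,0,0],[-0.036,-0.142,0,0,0,0],[-0.048,-0.19,0,0,0,0],[-0.06,-0.238,0,0,0,0],[-0.075,-0.285,0,0,0,0],[-0.087,-0.333,0,0,0,0],[-0.1,-0.38,0,0,0,0]],
  ],
)

```text
clock: 1.7
eef_pos: [499.7, -32.1, 294.3]
eef_rot: [3.141, -0.0, -3.063]
ft_force: [1.0, -0.8, -0.5]
gripper_width: 0.01
gripper_force: 0.0
```

Emit:
drive_tool(
  deltas=[
    [[-0.01,-0.035,0,0,0,0],[-0.018,-0.073,0,0,0,0],[-0.018,-0.073,0.03,0,0,0],[-0.018,-0.073,0.06,0,0,0],[-0.018,-0.073,0.07,0,0,0],[-0.018,-0.073,0.07,0,0,0],[-0.018,-0.073,0.07,0,0,0],[-0.018,-0.073,0.07,0,0,0]],
  ],
)

```text
clock: 2.5
eef_pos: [524.4, -101.4, 226.8]
eef_rot: [-3.14, 0.003, -3.063]
ft_force: [0.6, -1.1, 0.4]
gripper_width: 0.009
gripper_force: 0.0
```

```bash
python3 - <<'E'
from h import *
c=cap('top'); s=robot.state(); print(s['eef_pos'],s['eef_rot'],s['gripper_width'])
d=cap('side')
a=cv2.resize(c['pixels'][130:270,200:410],(630,420))[...,::-1]; b=cv2.resize(d['pixels'][120:300,170:400],(537,420))[...,::-1]
im=np.hstack([a,b]); im=cv2.resize(im,(800,288)); cv2.imwrite('pics/p3.png',im)
E
```

```text
[ 524.35252435 -101.42004502  226.75824673] [-3.14038013e+00  3.08056916e-03 -3.06253914e+00] 0.0068208918897467085
```

View pics/p3.png

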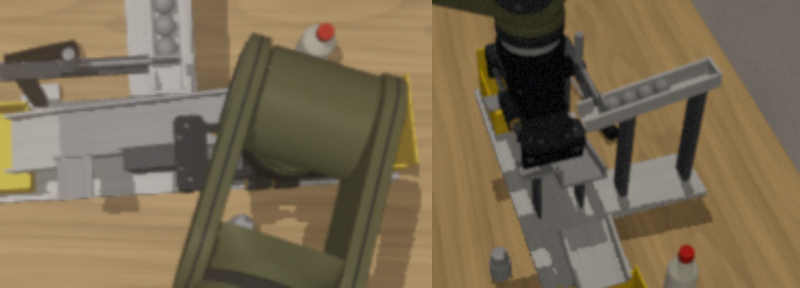

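The arm hides most of the pad in both views. The gripper is over the right pad, and the measured TCP matches the target. Next I press down, moving outwards with the pad.

Emit:
drive_tool(
  deltas=[
    [[0,0,0.015,0,0,0],[0,-0.002,0.025,0,0,0],[0,-0.004,0.032,0,0,0],[0,-0.007,0.039,0,0,0],[0,-0.01,0.046,0,0,0],[0,-0.013,0.053,0,0,0],[0,-0.016,0.06,0,0,0],[0,-0.018,0.066,0,0,0]],
  ],
)

```text
clock: 3.4
eef_pos: [524.6, -119.6, 157.8]
eef_rot: [3.141, -0.001, -3.063]
ft_force: [-0.5, 0.3, -0.4]
gripper_width: 0.003
gripper_force: 0.0
```

Emit:
drive_tool(
  deltas=[
    [[0,-0.002,0.004,0,0,0],[0,-0.004,0.008,0,0,0],[0,-0.004,0.008,0,0,0],[0,-0.004,-0.02,0,0,0],[0,-0.004,-0.06,0,0,0],[0,-0.004,-0.1,0,0,0],[0,0.03,-0.13,0,0,0],[0,0.07,-0.14,0,0,0]],
  ],
)

```text
clock: 4.2
eef_pos: [521.0, -50.0, 304.0]
eef_rot: [-3.139, 0.008, -3.066]
ft_force: [1.6, 0.5, -0.6]
gripper_width: 0.007
gripper_force: 0.0
```

```bash
python3 - <<'E'
from h import *
d=cap('side')
cv2.imwrite('pics/p4.png',cv2.resize(d['pixels'][120:340,170:400],(600,574))[...,::-1]); print(robot.state()['clock'])
E
```

```text
4.25
```

View pics/p4.png

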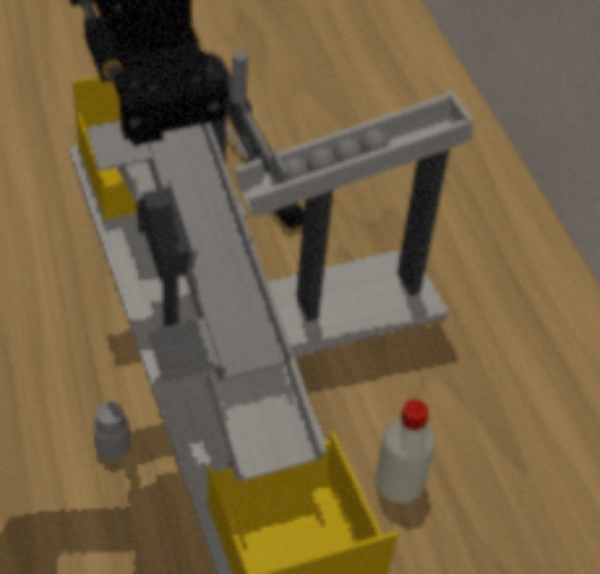

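The view shows the gate now tipped fully to the right and the balls still queued at about (290–375,160). Next I move into the gap beside the post.

Emit:
drive_tool(
  deltas=[
    [[-0.03,0.023,0,0,0,0],[-0.06,0.046,0,0,0,0],[-0.09,0.069,0,0,0,0],[-0.121,0.092,0,0,0,0],[-0.121,0.092,0,0,0,0],[-0.121,0.092,0.02,0,0,0],[-0.121,0.092,0.04,0,0,0],[-0.121,0.092,0.04,0,0,0]],
  ],
)

```text
clock: 5.05
eef_pos: [630.6, 51.1, 255.0]
eef_rot: [3.141, -0.006, -3.063]
ft_force: [0.3, -0.0, -0.4]
gripper_width: 0.006
gripper_force: 0.0
```

```bash
python3 - <<'E'
from h import *
d=cap('side');c=cap('top')
a=cv2.resize(d['pixels'][100:240,210:370],(457,400));b=cv2.resize(c['pixels'][110:230,180:300],(400,400))
cv2.imwrite('pics/p5.png',cv2.resize(np.hstack([a,b]),(800,373))[...,::-1]); print(robot.state()['eef_pos'])
P=pts(c);m=(P[...,2]>236)&(P[...,2]<258)&(abs(P[...,0]-631)<14)&(abs(P[...,1]-98)<14);print(P[m].mean(0),m.sum())
E
```

```text
[632.24043415  51.10498096 258.72069571]
[631.5049044  99.0424325 252.2809018] 7
```

View pics/p5.png

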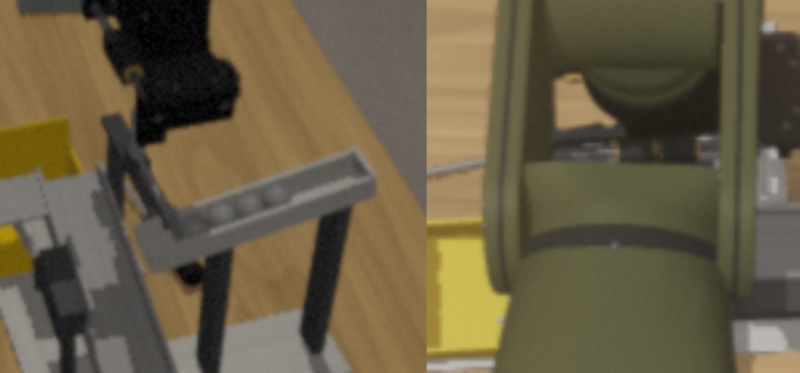

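The fingers hang in the gap between the post (left) and the ramp, clear of both. I descend, then push.

Emit:
drive_tool(
  deltas=[
    [[0,0,0.015,0,0,0],[0,0,0.033,0,0,0],[0,0,0.033,0,0,0],[0,0.01,0.033,0,0,0],[0,0.02,0.033,0,0,0],[0,0.027,0.033,0,0,0],[0,0.034,0.033,0,0,0],[0,0.04,0.033,0,0,0]],
  ],
)

```text
clock: 5.95
eef_pos: [629.9, 92.0, 226.3]
eef_rot: [-3.141, 0.001, -3.063]
ft_force: [0.4, -2.1, 1.6]
gripper_width: 0.007
gripper_force: 1.1
```

Emit:
drive_tool(
  deltas=[
    [[0,0.006,0,0,0,0],[0,0.012,0,0,0,0],[0,0.018,0,0,0,0],[0,0.024,0,0,0,0],[0,0.029,0,0,0,0],[0,0.033,0,0,0,0],[0,0.035,0,0,0,0],[0,0.035,0,0,0,0]],
  ],
)

```text
clock: 6.75
eef_pos: [626.7, 126.8, 225.4]
eef_rot: [3.141, -0.0, -3.063]
ft_force: [0.0, -0.3, 0.3]
gripper_width: 0.005
gripper_force: 0.1
```

```bash
python3 - <<'E'
from h import *
d=cap('side');s=robot.state();print(s['ft_force'],s['eef_pos'])
cv2.imwrite('pics/p6.png',cv2.resize(d['pixels'][100:370,170:400],(500,587))[...,::-1])
E
```

```text
[ 0.9862923   0.07549348 -0.05438053] [626.55711449 126.74158409 225.26762487]
```

View pics/p6.png

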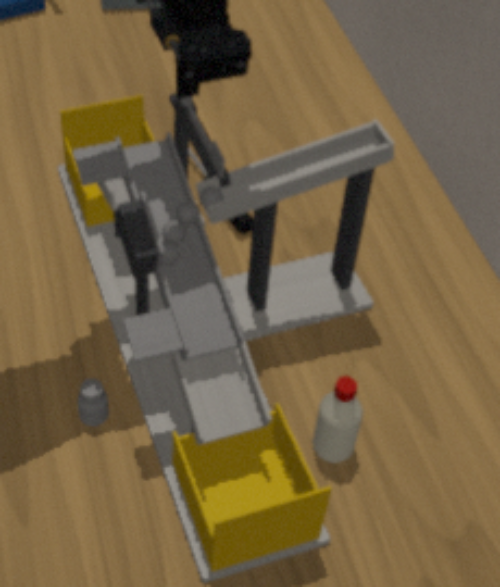

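The balls are running onto the gate, at about (180,225) and (210,190). I back off from the post, rise, and let the balls settle.

Emit:
drive_tool(
  deltas=[
    [[0,-0.01,0,0,0,0],[0,-0.02,0,0,0,0],[0,-0.02,0,0,0,0],[0,-0.02,-0.03,0,0,0],[0,-0.02,-0.06,0,0,0],[0,-0.02,-0.09,0,0,0],[0,0.0,-0.12,0,0,0],[0,0.03,-0.12,0,0,0]],
  ],
)

```text
clock: 7.6
eef_pos: [626.4, 155.6, 352.3]
eef_rot: [3.141, 0.01, -3.066]
ft_force: [0.7, 0.0, 0.3]
gripper_width: 0.005
gripper_force: 0.0
```

Emit:
drive_tool(
  deltas=[
    [[0,0.03,0,0,0,0],[0,0.06,0,0,0,0],[0,0.09,0,0,0,0],[0,0.12,0,0,0,0],[0,0.12,0,0,0,0],[0,0.12,0,0,0,0],[0,0.12,0,0,0,0],[0,0.12,0,0,0,0]],
  ],
)

```text
clock: 8.4
eef_pos: [615.4, 274.7, 345.8]
eef_rot: [-3.141, 0.0, -3.065]
ft_force: [-1.7, -0.6, -1.2]
gripper_width: 0.005
gripper_force: 0.0
```

Emit:
drive_tool(
  deltas=[
    [[0,0,0,0,0,0],[0,0,0,0,0,0],[0,0,0,0,0,0],[0,0,0,0,0,0],[0,0,0,0,0,0],[0,0,0,0,0,0],[0,0,0,0,0,0],[0,0,0,0,0,0]],
  ],
)

```text
clock: 9.2
eef_pos: [615.1, 276.0, 345.6]
eef_rot: [3.142, -0.0, -3.063]
ft_force: [-0.0, -0.1, 0.3]
gripper_width: 0.005
gripper_force: 0.0
```

```bash
python3 - <<'E'
from h import *
d=cap('side');c=cap('top');s=robot.state();print(s['ft_force'],s['eef_pos'],s['clock'])
a=cv2.resize(d['pixels'][100:370,170:400],(460,540));b=cv2.resize(c['pixels'][80:240,310:410],(338,540))
cv2.imwrite('pics/p7.png',np.hstack([a,b])[...,::-1])
E
```

```text
[0.07534851 0.16955436 0.43409264] [615.10040536 275.97833925 345.66736392] 9.3
```

View pics/p7.png

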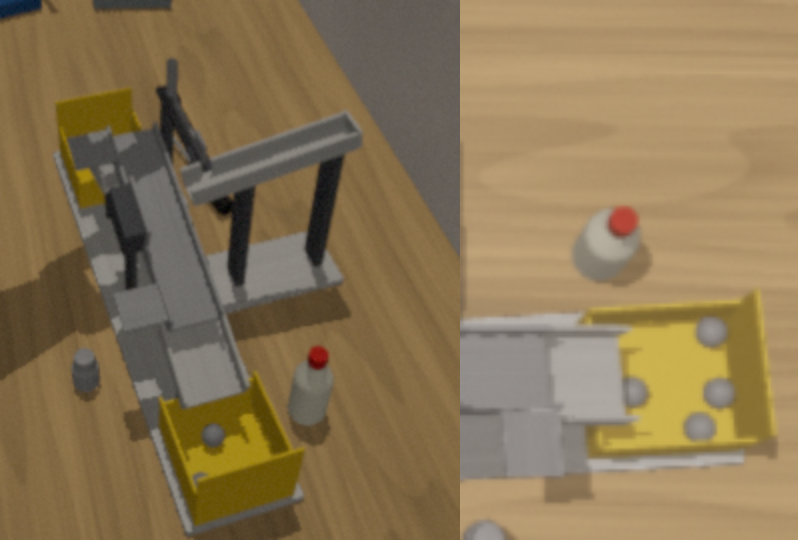

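All four balls are in the right bin, at (712,332), (719,392), (700,427) and (633,391) in the right half of the picture. The gate is down on the right, the ramp is empty, and the arm is clear.

```bash
python3 -c "
from bench import robot
print(robot.hand_in())"
```

```text
the job is handed in; nothing more can be done
None
```

The job is handed in: the gate is tipped fully to the right, the stop is pushed open, and all four balls are in the right bin; the socket and oil bottle are where they were, and the arm never went near the screwdriver, though I didn't check it in the last pictures.

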